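Bring the garlic bulb to the reader's window and zero the reader

TASK

Get the bench reader ready for the next sample: turn the carousel by its upright handle until the garlic bulb stands squarely in front of the reader's window and the carousel has clicked into its stop there, and turn the knob on top of the reader anticlockwise all the way back to its zero stop (either may be done first). Leave every sample standing in its own nest - do not lift any out - and do not knock or push about the conical flask beside the reader.

Things in the scene. Friction and masses are not known exactly. Their poses are not given: they have to be found in the camera images.
- reader: White bench reader, fixed: base plate 20 mm thick and a housing 150 mm wide, top 105 mm above the bench. Origin: on the carousel's vertical axis, at bench level; z up, y from that axis to the window, a black patch 50 x 45 mm in the housing's face at y = 135 mm. A dark index finger juts above it to y = 112 mm. Housing: y = 135 to 235, x = -75 to 75 mm; plate: y = -125 to 240, x = -125 to 125 mm.
- window_spot (a point): The sample place in front of the window, fixed with the reader: 85 mm from the carousel's axis along the reader's y, at the height of the carousel's upper face (47 mm above the bench).
- carousel (a joint): Angle of the carousel, a grey disc 230 mm across, top 47 mm above the bench; anticlockwise from above is positive; stops at +-2.45. Soft detents at multiples of 60 degrees (0, +-1.047, +-2.094) pull with up to 0.16 N m. Starts at 0, handle away from the window. Five nests (10 mm high, 43 mm bore) stand 85 mm from the axis, 60 degrees apart; the sixth place carries the handle.
- handle (a point): Point on the carousel's upright handle at the height to grip, 127 mm above the bench, 85 mm from the carousel's axis and turning with it: a black round knob 24 mm in diameter, from 113 to 141 mm above the bench, on a 16 mm steel post. It stands well above the samples.
- zero_knob (a joint): Angle of the knob on top of the reader: 0 at its zero stop, grows clockwise seen from above (to 2.4), starts between 0.8 and 1.4. Turn it anticlockwise to bring it to 0; it stays where it is left.
- zero_knob_grip (a point): Point on the knob's axis at the height to grip, 142 mm above the bench, 185 mm from the carousel's axis along the reader's y. Black knob: a bar 42 long, 14 thick, 32 mm high (top 149 mm above the bench) on a 44 mm disc. At zero the bar lies along the reader's x, its white line facing a black tick at -x. This point's axes turn with the knob, x along the bar.
- garlic: Garlic bulb, off-white, 45 mm across, 62 mm high with its thin dry stem up, 50 g; loose in one of the four carousel nests other than the one at the window. Origin: centre of its underside, z up along the stem.
- pot_a: Clear sample pot with a wide white cap, 40 mm in diameter, 42 mm high, loose in a carousel nest. Origin: centre of its underside.
- pot_b: Another such clear pot.
- pot_c: Another such clear pot.
- pot_d: White capped pot, 40 mm in diameter, 34 mm high, loose in the nest that is at the window at the start. Origin: centre of its underside.
- flask: Conical glass flask, 76 mm across its foot, 116 mm high, loose on the bench to the right of the reader. Origin: centre of its underside.
Not all that is in view belongs to the job. Leave any orange look-alike of the pot_c alone. Leave any blue look-alike of the pot_b alone.

How it is judged (in metres and radians):
At the end, for the whole second after the job is handed in: The garlic bulb's centre is within 10 mm horizontally of the place in front of the window; the carousel rests within 0.09 rad of a detent, turned from its starting detent; the knob is within 0.10 rad of its zero stop; all five samples stand upright (within 0.2 rad) on the carousel in their nests (horizontal distance between garlic and window_spot below 0.01 m and (value of joint carousel between -2.1844 and -2.0044 rad or value of joint carousel between -1.1372 and -0.9572 rad or value of joint carousel between 0.9572 and 1.1372 rad or value of joint carousel between 2.0044 and 2.1844 rad) and velocity of joint carousel between -0.05 and 0.05 rad/s and value of joint zero_knob below 0.1 rad and z of each of garlic, pot_a, pot_b, pot_c, pot_d in the frame of reader below 0.053 m and angle between each of garlic, pot_a, pot_b, pot_c, pot_d's own z axis and vertical below 0.2 rad); the robot touches nothing.
It fails at once if a sample is lifted out of its nest (over 12 mm) or tipped (over 0.5 rad) (z of any of garlic, pot_a, pot_b, pot_c, pot_d in the frame of reader above 0.059 m or angle between any of garlic, pot_a, pot_b, pot_c, pot_d's own z axis and vertical above 0.5 rad).
It fails at once if the conical flask is moved by more than 20 mm (distance of flask from where it was at the start of the episode above 0.02 m).
It also fails if it takes over 54 s, if anything falls off the work surface, if the arm or the gripper's body presses on something with over 40 N, if the wrist force passes 120 N, or if a joint passes its speed limit or range.

ROBOT

A 6-joint arm with a two-finger parallel gripper is mounted at the origin on the work surface. World frame = base frame: x ahead of the robot, y to its left, z up, the work surface at z = 0. Lengths are in m, angles in degrees, forces in N, time in s.
With the tool pointing down it reaches from about 0.325 to 0.85 m from the base axis. Payload 15.5 kg.
Tool frame: the origin (TCP) lies between the finger pads; the fingertips stand 19 mm ahead of it and the grasp point (between the pads) is the TCP; z points along the fingers, x is the direction in which the jaws open and shut, and the axes are right-handed (so a half turn about z gives the same grasp; the last joint's range is limited). The gripper opens to 91 mm and grips with 3 to 60 N. Pads are 32 mm wide; open, the fingers measure 118 mm over their backs; the gripper's body (76 mm by 178 mm) begins 60 mm behind the grasp point.
Start: joints at [-81.79, 28.281, 77.091, -0, 74.628, -5.472], TCP at [0.148, -0.607, 0.212] pointing down, gripper open.
Joint ranges: [-166.48, 166.48], [-47.26, 123.95], [12.59, 153.08], [-70.14, 250.14], [6.76, 159.57], [-176.63, 176.63]. Speed limits (degrees/s): [108.29, 108.29, 147.25, 172.46, 172.46, 172.46].

INTERFACE

Orientations are given as a 3x3 rotation matrix whose columns are the frame's x, y, z axes.
In Python, from rig import observe, get_image, camera_params, finish_job gives the robot as it stands.
- The arm moves only by the tool jog_arm, never from a script. Its argument "steps" is one flat list of numbers, 7 for each row, row after row: the shift along the tool's x, y, z scaled (see below), then the turn, a rotation vector about the tool's x, y, z scaled (see below), then the opening, from 0 (shut) to 1 (fully open). In form: [x, y, z, rx, ry, rz, jaw, x, y, z, rx, ry, rz, jaw, ...]. A call has 1 to 8 rows; each row shifts and turns the commanded pose from where the row before left it, along the tool's axes as they then stand; what a row does not reach is not made up. The controller multiplies each number of a shift by 0.04 m and each number of a turn by 60 degrees. A row lasts 1/8 s, in which the tool goes at most 62.5 mm and 10.7 degrees, less where a joint would pass 70% of its speed; a pose out of reach is approached as far as the arm can. A call with a number of a shift or a turn outside -1 to 1 is refused whole. A call with a gripper value outside its range is refused whole. The fingers move at their own pace and stop on an object; the grip force is fixed at half the most. Time passes only in rows, so rows that do not move let the fingers close. It gives the time, the measured TCP pose, the force and the opening at its end, in the units of the state.
- observe(): the state, without advancing time (a new reading comes with each control period).
- get_image(name): name is "scene" or "top" or "wrist"; returns the picture (400x640x3 uint8, red, green, blue); there is no depth.
- camera_params(name): a dict with "K" (3x3 intrinsics, pixels), "R" (3x3) and "t" (3): a world point X has camera coordinates R X + t. Camera axes: x right, y down, z forward; pixel columns grow to the right and rows downward; lengths in m; the calibration is good to about 2 mm. A picture is of the moment at which its call begins: read the wrist's pose just before it. camera_params takes no time and is no camera call; for the wrist camera it gives the pose at the moment of the call.
- finish_job(): hands the job in, once; it reports no verdict.
The state is a dict: "time_s": time; "q": joint angles; "joint_vel": joint speeds; "joint_torque": joint torques, N m; "eef_pos": TCP position; "ee_rot": TCP orientation; "contact_force": force on the tool from outside, world axes, zero at the start; "ft_torque": the same for the moment, N m; "gripper_width": finger opening in m.
Only numpy, scipy, OpenCV 4.12 (cv2) and the standard library are available. Lean on these libraries where they do the work, as an engineer would, in place of code of your own. Each camera call takes 0.05 s, during which the arm holds its last target.

## Working session

There is one attempt and no reset: what is moved stays moved. The work goes in short steps, Python scripts to look and compute and a tool call to move; the robot and the scene stay as the last step left them, time stands still between calls to the robot, and variables do not carry over. Pictures are saved under pics/ and viewed, and the job is handed in when it is done.

Besides the shell and the picture viewer there is one more tool, called as name(argument=value, ...), one argument or row to a line, values as JSON. jog_arm: Moves the arm, as the interface text tells. Its arguments: {"type":"object","properties":{"steps":{"type":"array","items":{"type":"number","minimum":-1,"maximum":1}}},"required":["steps"]}

```bash
ls; mkdir -p pics; python3 - <<'E'
from rig import *
import cv2,numpy as np
print(observe())
for n in ["scene","top","wrist"]:
    p=camera_params(n); im=get_image(n); print(n,p)
    cv2.imwrite(f"pics/{n}0.png",im[:,:,::-1])
E
```

```text
pics
{'time_s': 0.0, 'q': array([-8.17899365e+01,  2.83149651e+01,  7.71271951e+01,  1.37345827e-03,
        7.46299009e+01, -5.47151251e+00]), 'joint_vel': array([ 0.02985387,  0.06095075,  0.19700166,  0.09145625,  0.00630646,
       -0.02307509]), 'joint_torque': array([ 9.94538896e-04, -8.78819132e+01, -3.81848323e+01,  7.07379472e-02,
        5.33324573e-02, -1.83416055e-04]), 'eef_pos': array([ 0.14778592, -0.6068725 ,  0.21103703]), 'ee_rot': array([[ 2.36519437e-01, -9.71626745e-01, -1.56726211e-04],
       [-9.71625954e-01, -2.36519446e-01,  1.24811268e-03],
       [-1.24976845e-03, -1.42923653e-04, -9.99999209e-01]]), 'contact_force': array([ 0.63633105, -0.72700888,  0.52256174]), 'ft_torque': array([ 0.05440567, -0.02559632,  0.03336789]), 'gripper_width': 0.09101420611789351}
scene {'K': array([[387.24777888,   0.        , 321.48439365],
       [  0.        , 387.24777888, 198.66795873],
       [  0.        ,   0.        ,   1.        ]]), 'R': array([[-0.04119248,  0.99912895,  0.00667212],
       [ 0.76589242,  0.03586353, -0.64196777],
       [-0.64164787, -0.02133412, -0.7667026 ]]), 't': array([ 0.13960106, -0.38525806,  1.4902717 ])}
top {'K': array([[492.61952813,   0.        , 318.10093778],
       [  0.        , 492.61952813, 204.23880766],
       [  0.        ,   0.        ,   1.        ]]), 'R': array([[-0.01502307, -0.99961207,  0.02345252],
       [-0.99538857,  0.01272894, -0.09507667],
       [ 0.09474126, -0.02477272, -0.99519365]]), 't': array([-0.12783783,  0.6224753 ,  1.05202423])}
wrist {'K': array([[308.41420516,   0.        , 315.89651046],
       [  0.        , 308.41420516, 196.9029983 ],
       [  0.        ,   0.        ,   1.        ]]), 'R': array([[ 0.23734629, -0.97142455, -0.00104054],
       [-0.93645892, -0.22908774,  0.26563789],
       [-0.25828554, -0.06207374, -0.96407231]]), 't': array([-0.62492738, -0.03048748,  0.39089294])}
```

View pics/scene0.png

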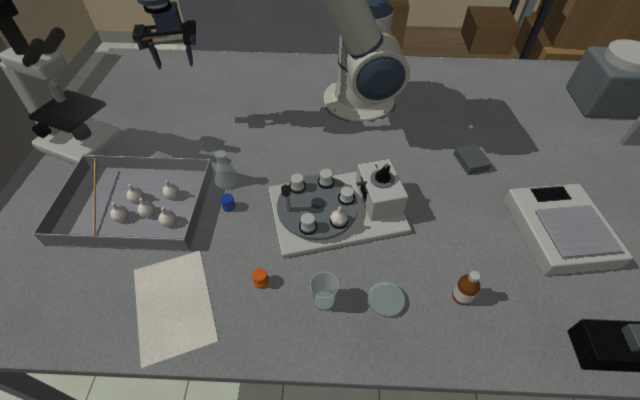

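View pics/top0.png

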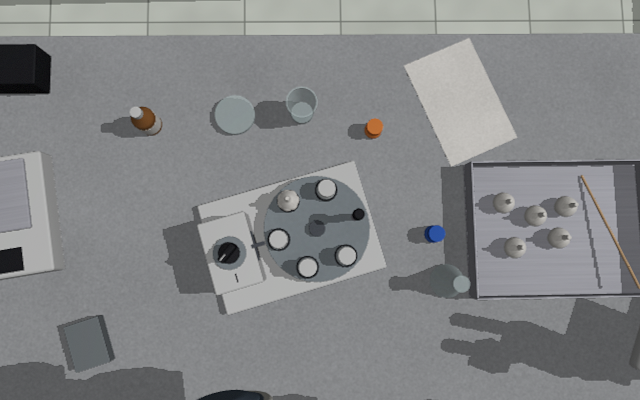

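View pics/wrist0.png

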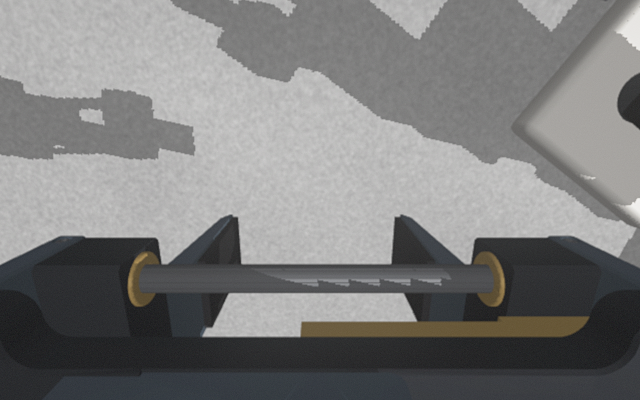

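The scene view shows the reader with carousel (disc near 318,207) and the flask at (224,170). In the top view the carousel centre is near (317,228), the handle at (358,214), pot_d at (279,240), garlic at (288,200), and the knob at (229,253). The garlic sits one nest clockwise of the window, so the carousel must turn +60°. I'll zoom in.

```bash
python3 - <<'E'
import cv2,numpy as np
a=cv2.imread("pics/top0.png")[150:330,190:390]; b=cv2.imread("pics/scene0.png")[145:265,260:420]
cv2.imwrite("pics/z1.png",cv2.resize(a,None,fx=4,fy=3.3333*1.2 and 4,interpolation=2)[:600*2][:720][:, :800] if 0 else cv2.resize(a,(660,594),interpolation=cv2.INTER_CUBIC))
cv2.imwrite("pics/z2.png",cv2.resize(b,(800,600),interpolation=cv2.INTER_CUBIC))
E
```

```text
(no output)
```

View pics/z1.png

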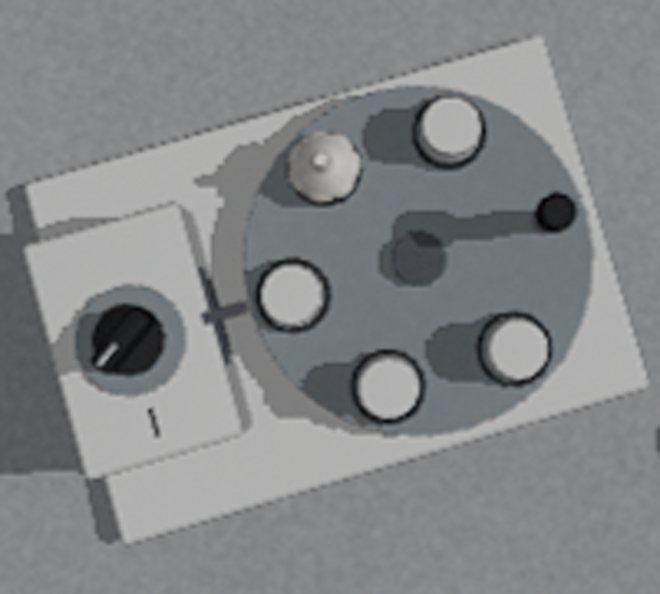

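View pics/z2.png

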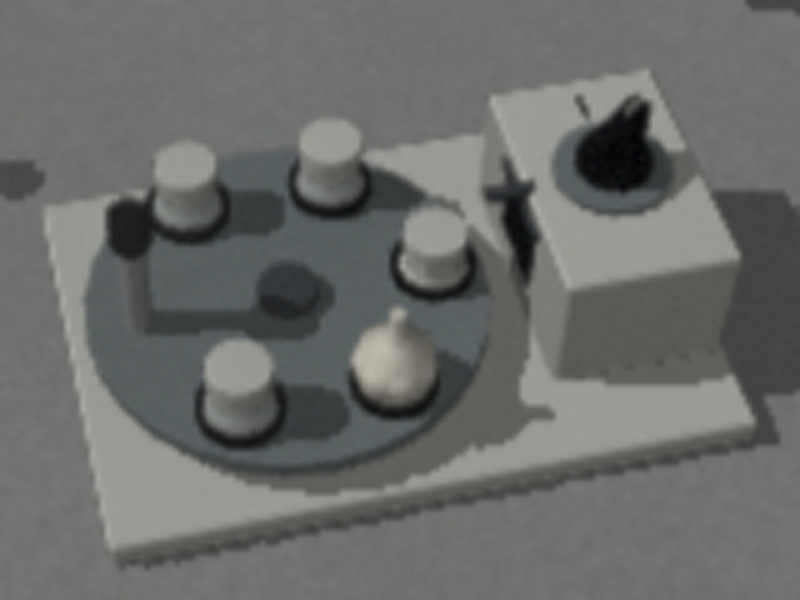

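```bash
cat > h.py <<'E'
import cv2,numpy as np
from rig import *
def ray(n,uv,P=None):
    P=P or camera_params(n); d=np.linalg.inv(P["K"])@[uv[0],uv[1],1.]
    return -P["R"].T@P["t"], P["R"].T@d
def onplane(n,uv,z,P=None):
    c,d=ray(n,uv,P); return c+d*(z-c[2])/d[2]
def tri(rs):
    A=[];b=[]
    for c,d in rs:
        d=d/np.linalg.norm(d); M=np.eye(3)-np.outer(d,d); A.append(M); b.append(M@c)
    A=np.vstack(A);b=np.hstack(b); x=np.linalg.lstsq(A,b,rcond=None)[0]
    return x,np.linalg.norm(A@x-b)
def blobs(im,box,f):
    x0,y0,x1,y1=box; m=f(im[y0:y1,x0:x1].astype(int)).astype(np.uint8)
    n,l,s,c=cv2.connectedComponentsWithStats(m)
    return [(s[i,4],c[i]+[x0,y0],s[i,:4]+[x0,y0,0,0]) for i in range(1,n) if s[i,4]>8]
E
python3 - <<'E'
from h import *
T=cv2.imread("pics/top0.png");S=cv2.imread("pics/scene0.png")
dark=lambda t:(lambda a:a.max(2)<t)
for n,im,box in [("top",T,(345,200,375,230)),("scene",S,(275,178,300,200)),("top",T,(210,235,248,275)),("scene",S,(370,160,400,188))]:
    for t in (45,60): print(n,t,[(int(a),c.round(1),b) for a,c,b in blobs(im,box,dark(t))])
br=lambda a:a.min(2)>165
for t in (150,175,190):
  print([(int(a),c.round(1),b) for a,c,b in blobs(T,(255,170,375,285),lambda a:a.min(2)>t)])
cx=[]
print(T[240,279],T[200,288],T[215,200+20],T[220,300], S[192,286],S[175,382])
E
```

```text
top 45 [(108, array([357.7, 214. ]), array([352, 209,  12,  11]))]
top 60 [(112, array([357.6, 214.1]), array([352, 208,  12,  12]))]
scene 45 [(95, array([287.5, 190.6]), array([282, 186,  18,  11]))]
scene 60 [(116, array([287.9, 190.5]), array([282, 184,  18,  13]))]
top 45 [(325, array([228.4, 252.3]), array([218, 242,  21,  21]))]
top 60 [(350, array([228.2, 252.5]), array([217, 242,  23,  22]))]
scene 45 [(186, array([383. , 175.3]), array([375, 166,  16,  17]))]
scene 60 [(218, array([383.5, 175.4]), array([375, 166,  18,  18]))]
[(2215, array([325.7, 231.7]), array([255, 170, 120, 115])), (218, array([326.6, 187.6]), array([319, 180,  16,  16])), (159, array([292.3, 199.6]), array([285, 191,  14,  18])), (16, array([255.6, 211.3]), array([255, 207,   3,  10])), (233, array([278. , 238.8]), array([270, 231,  17,  17])), (228, array([346.8, 255.3]), array([339, 247,  17,  18])), (240, array([307.5, 267.1]), array([299, 259,  18,  17]))]
[(1026, array([337.4, 257.4]), array([257, 170, 118, 115])), (15, array([315. , 173.4]), array([310, 172,  10,   3])), (109, array([328. , 187.9]), array([319, 180,  16,  15])), (14, array([273.3, 185.6]), array([269, 184,   9,   5])), (10, array([259.5, 189.1]), array([255, 188,  10,   3])), (10, array([266.5, 190.9]), array([262, 189,  10,   4])), (54, array([293.9, 199.9]), array([291, 196,   7,  12])), (183, array([278.2, 238.7]), array([270, 231,  17,  16])), (195, array([346.8, 255.4]), array([339, 248,  16,  16])), (108, array([257. , 271.9]), array([255, 256,   7,  27])), (200, array([307.5, 267.2]), array([300, 260,  16,  16]))]
[]
[177 179 177] [144 148 149] [168 168 168] [126 123 116] [31 30 30] [8 6 8]
```

```bash
python3 - <<'E'
from h import *
from scipy.optimize import least_squares
h,e=tri([ray("top",(357.7,214.0)),ray("scene",(286,190.6))]); print("handle",h,e)
k,e=tri([ray("top",(228.4,252.3)),ray("scene",(383,175.3))]); print("knob",k,e)
g,e=tri([ray("top",(287,198.5)),ray("scene",(339.5,207.5))]); print("garlic tip",g,e)
S=cv2.imread("pics/scene0.png")
P=[(onplane("top",(278.1,238.8),.081),90),(onplane("top",(326.6,187.8),.089),330),(onplane("top",(346.8,255.3),.089),210),(onplane("top",(307.5,267.1),.089),150),(onplane("top",(357.7,214.0),.137),270)]
K=onplane("top",(228.4,252.3),.14)
print(K)
def res(p):
    cx,cy,th=p; r=[]
    for q,a in P:
        a=np.radians(a)+th; r+= [cx+.085*np.cos(a)-q[0],cy+.085*np.sin(a)-q[1]]
    a=np.pi/2+th; r+=[cx+.185*np.cos(a)-K[0],cy+.185*np.sin(a)-K[1]]
    return r
s=least_squares(res,[.45,-.1,0]); print(s.x,np.degrees(s.x[2]),np.array(s.fun).reshape(-1,2)*1e3)
cx,cy,th=s.x
# white line & tick in top view
T=cv2.imread("pics/top0.png")
print(blobs(T,(214,250,232,268),lambda a:a.min(2)>90)); print(blobs(T,(230,270,245,288),lambda a:a.max(2)<120))
from math import *
for n,(r,a,z) in dict(handle=(.085,270,.127),knob=(.185,90,.142),garlic=(.085,30,.109)).items():
    a=radians(a)+th; X=np.array([cx+r*cos(a),cy+r*sin(a),z]);print(n,X)
    for c in("top","scene"):
        p=camera_params(c);u=p["K"]@(p["R"]@X+p["t"]);print(c,(u/u[2])[:2].round(1))
E
```

```text
handle [ 0.59081684 -0.21144328  0.12619781] 0.0025216790389975233
knob [0.51843569 0.04780694 0.12089755] 0.0030581962248461725
garlic tip [ 0.62600054 -0.06945345  0.10705388] 0.002484448624427466
[0.5183641  0.04261764 0.14      ]
[ 0.56770849 -0.1325086   0.27366731] 15.679981774501671 [[-0.0394188   0.29763585]
 [ 0.68056119 -0.21725648]
 [-0.23117181 -0.64254812]
 [-0.32117712 -0.17745325]
 [ 0.5656733  -2.24959082]
 [-0.65446676  2.98921283]]
[(np.int32(16), array([221.8125, 257.1875]), array([219, 254,   6,   7])), (np.int32(84), array([221.63095238, 265.05952381]), array([214, 260,  18,   8]))]
[(np.int32(10), array([236.1, 277.4]), array([235, 274,   3,   8]))]
handle [ 0.59068093 -0.21434543  0.127     ]
top [358.3 214.1]
scene [284.2 190.3]
knob [0.51770963 0.04560685 0.142     ]
top [226.7 252.7]
scene [382.4 169.8]
garlic [ 0.62709504 -0.07169547  0.109     ]
top [287.2 197.9]
scene [338.  207.3]
```

```bash
cat >> h.py <<'E'
from scipy.spatial.transform import Rotation as Ro
def Rt(al):
    a=np.radians(al); return np.column_stack([[np.cos(a),np.sin(a),0],[np.sin(a),-np.cos(a),0],[0,0,-1]])
def plan(way,jaw,p=None,R=None):
    """way: list of (pos,alpha,nrows); prints rows"""
    o=observe(); p=o["eef_pos"] if p is None else np.array(p); R=o["ee_rot"] if R is None else R
    rows=[]
    for tp,al,n in way:
        tp=np.array(tp); Rg=Rt(al); rv=Ro.from_matrix(R.T@Rg).as_rotvec(); p0=p
        for k in range(n):
            s=R.T@(tp-p0)/n/.04; r=np.degrees(rv)/n/60
            rows.append(list(np.round(np.r_[s,r],3))+[jaw]); R=R@Ro.from_rotvec(rv/n).as_matrix()
        p=tp; R=Rg
    for i in range(0,len(rows),8): print(", ".join(", ".join(f"{v:g}" for v in r) for r in rows[i:i+8]),"\n")
E
python3 - <<'E'
from h import *
print(onplane("top",(455,283),.08),onplane("scene",(224,183),0.0), onplane("scene",(224,155),.116),onplane("top",(461,284),.116))
C=np.array([.5177,.0450,.149]);L=onplane("top",(221.8,257.2),.149);print("line ang",np.degrees(np.arctan2(*(L-C)[[1,0]])),np.linalg.norm(L-C))
plan([([.590,-.213,.215],15.7,16)],1)
E
```

```text
[ 0.44770902 -0.41774569  0.08      ] [ 4.59249131e-01 -4.24306811e-01  1.11022302e-16] [ 0.45449068 -0.40352689  0.116     ] [ 0.44798182 -0.41901633  0.116     ]
line ang 133.9914306009056 0.01232525008255576
-0.435, -0.817, -0.005, -0, 0, -0.096, 1, -0.351, -0.856, -0.006, -0, 0, -0.096, 1, -0.263, -0.887, -0.006, -0, 0, -0.096, 1, -0.173, -0.909, -0.006, -0, 0, -0.096, 1, -0.081, -0.922, -0.006, -0, 0, -0.096, 1, 0.012, -0.925, -0.006, -0, 0, -0.096, 1, 0.105, -0.919, -0.006, -0, 0, -0.096, 1, 0.196, -0.904, -0.006, -0, 0, -0.096, 1 

0.286, -0.88, -0.006, -0, 0, -0.096, 1, 0.373, -0.847, -0.006, -0, 0, -0.096, 1, 0.456, -0.805, -0.006, -0, 0, -0.096, 1, 0.534, -0.756, -0.006, -0, 0, -0.096, 1, 0.607, -0.698, -0.006, -0, 0, -0.096, 1, 0.674, -0.634, -0.006, -0, 0, -0.096, 1, 0.734, -0.563, -0.006, -0, 0, -0.096, 1, 0.787, -0.487, -0.006, -0, 0, -0.096, 1
```

jog_arm(
  steps=[-0.435, -0.817, 0, 0, 0, -0.096, 1, -0.35, -0.856, 0, 0, 0, -0.096, 1, -0.263, -0.887, 0, 0, 0, -0.096, 1, -0.173, -0.909, 0, 0, 0, -0.096, 1, -0.08, -0.922, 0, 0, 0, -0.096, 1, 0.012, -0.925, 0, 0, 0, -0.096, 1, 0.105, -0.92, 0, 0, 0, -0.096, 1, 0.196, -0.904, 0, 0, 0, -0.096, 1],
)

```text
time_s: 1.15
eef_pos: [0.3696, -0.4093, 0.2115]
ee_rot: [[0.866, -0.501, -0.0], [-0.501, -0.866, 0.0], [-0.0, -0.0, -1.0]]
contact_force: [-0.9, -0.1, 0.4]
gripper_width: 0.091
```

jog_arm(
  steps=[0.286, -0.88, 0, 0, 0, -0.096, 1, 0.373, -0.847, 0, 0, 0, -0.096, 1, 0.456, -0.805, 0, 0, 0, -0.096, 1, 0.534, -0.756, 0, 0, 0, -0.096, 1, 0.607, -0.698, 0, 0, 0, -0.096, 1, 0.674, -0.634, 0, 0, 0, -0.096, 1, 0.734, -0.563, 0, 0, 0, -0.096, 1, 0.787, -0.487, 0, 0, 0, -0.096, 1],
)

```text
time_s: 2.15
eef_pos: [0.5903, -0.2119, 0.2114]
ee_rot: [[0.961, 0.276, -0.0], [0.276, -0.961, 0.0], [-0.0, -0.0, -1.0]]
contact_force: [0.8, -0.8, -0.1]
gripper_width: 0.0913
```

```bash
python3 - <<'E'
from h import *
P=camera_params("wrist");o=observe();im=get_image("wrist")[:,:,::-1]
print(o["eef_pos"],o["time_s"],np.degrees(np.arctan2(o["ee_rot"][1,0],o["ee_rot"][0,0])),o["contact_force"])
cv2.imwrite("pics/w1.png",im); np.save("w1.npy",P,allow_pickle=True)
for X in ([.590,-.213,.127],[.5907,-.2143,.141]):
    u=P["K"]@(P["R"]@np.array(X)+P["t"]);print(u[:2]/u[2])
E
```

```text
[ 0.5903231  -0.21193866  0.21141676] 2.15 16.032665695574817 [ 0.81526246 -0.78663541 -0.12189552]
[315.20518331 201.89726673]
[315.55064816 208.3332991 ]
```

View pics/w1.png

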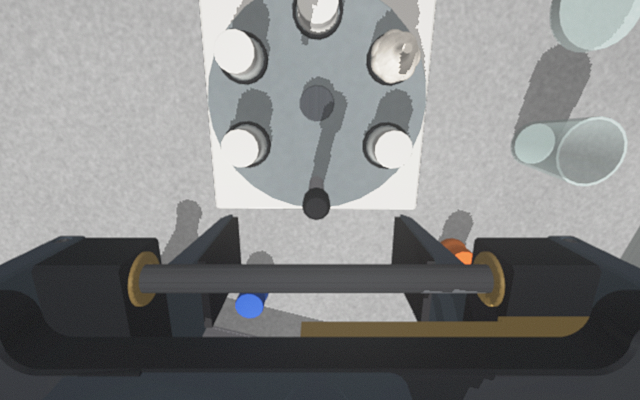

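The wrist view shows the handle knob at (316,204), where it was predicted (315.5, ~205), centred between the fingers. Next I go down and close the jaws loosely around it.

jog_arm(
  steps=[0, 0, 0.42, 0, 0, 0, 1, 0, 0, 0.42, 0, 0, 0, 1, 0, 0, 0.42, 0, 0, 0, 1, 0, 0, 0.42, 0, 0, 0, 1, 0, 0, 0.42, 0, 0, 0, 0.6, 0, 0, 0, 0, 0, 0, 0.33, 0, 0, 0, 0, 0, 0, 0.33, 0, 0, 0, 0, 0, 0, 0.33],
)

```text
time_s: 3.2
eef_pos: [0.59, -0.2131, 0.1283]
ee_rot: [[0.962, 0.273, 0.001], [0.273, -0.962, -0.001], [0.001, 0.001, -1.0]]
contact_force: [-0.1, -0.4, 0.3]
gripper_width: 0.054
```

```bash
python3 - <<'E'
from h import *
o=observe();print(o["eef_pos"],o["gripper_width"],o["contact_force"])
C=np.array([.5677,-.132]); 
al0=np.degrees(np.arctan2(o["ee_rot"][1,0],o["ee_rot"][0,0]))
d=o["eef_pos"][:2]-C;print(np.linalg.norm(d),np.degrees(np.arctan2(d[1],d[0])))
w=[]
for k in range(1,25):
    a=-74.3+60*k/24; w.append((list(C+.083*np.array([np.cos(np.radians(a)),np.sin(np.radians(a))]))+[.127],a+90,1))
plan(w,.33)
E
```

```text
[ 0.59002519 -0.21307401  0.12829987] 0.05396370720862051 [-0.07775535 -0.39250578  0.31731971]
0.08409166863600932 -74.60414862649584
0.102, -0.029, 0.033, 0.001, -0.001, -0.039, 0.33, 0.091, -0.002, 0, 0, 0, -0.042, 0.33, 0.091, -0.002, 0, 0, 0, -0.042, 0.33, 0.091, -0.002, 0, 0, 0, -0.042, 0.33, 0.091, -0.002, 0, 0, 0, -0.042, 0.33, 0.091, -0.002, 0, 0, 0, -0.042, 0.33, 0.091, -0.002, 0, 0, 0, -0.042, 0.33, 0.091, -0.002, 0, 0, 0, -0.042, 0.33 

0.091, -0.002, 0, 0, 0, -0.042, 0.33, 0.091, -0.002, 0, 0, 0, -0.042, 0.33, 0.091, -0.002, 0, 0, 0, -0.042, 0.33, 0.091, -0.002, 0, 0, 0, -0.042, 0.33, 0.091, -0.002, 0, 0, 0, -0.042, 0.33, 0.091, -0.002, 0, 0, 0, -0.042, 0.33, 0.091, -0.002, 0, 0, 0, -0.042, 0.33, 0.091, -0.002, 0, 0, 0, -0.042, 0.33 

0.091, -0.002, 0, 0, 0, -0.042, 0.33, 0.091, -0.002, 0, 0, 0, -0.042, 0.33, 0.091, -0.002, 0, 0, 0, -0.042, 0.33, 0.091, -0.002, 0, 0, 0, -0.042, 0.33, 0.091, -0.002, 0, 0, 0, -0.042, 0.33, 0.091, -0.002, 0, 0, 0, -0.042, 0.33, 0.091, -0.002, 0, 0, 0, -0.042, 0.33, 0.091, -0.002, 0, 0, 0, -0.042, 0.33
```

jog_arm(
  steps=[0, 0, 0.03, 0, 0, 0, 0.31, 0, 0, 0, 0, 0, 0, 0.31, 0, 0, 0, 0, 0, 0, 0.31, 0.045, 0, 0, 0, 0, -0.021, 0.31, 0.09, 0, 0, 0, 0, -0.042, 0.31, 0.09, 0, 0, 0, 0, -0.042, 0.31, 0.09, 0, 0, 0, 0, -0.042, 0.31, 0.09, 0, 0, 0, 0, -0.042, 0.31],
)

```text
time_s: 4.2
eef_pos: [0.6047, -0.2071, 0.1263]
ee_rot: [[0.888, 0.459, -0.001], [0.459, -0.888, 0.0], [-0.0, -0.0, -1.0]]
contact_force: [-2.0, -0.3, 0.6]
gripper_width: 0.0285
```

jog_arm(
  steps=[0.09, 0, 0, 0, 0, -0.042, 0.31, 0.09, 0, 0, 0, 0, -0.042, 0.31, 0.09, 0, 0, 0, 0, -0.042, 0.31, 0.09, 0, 0, 0, 0, -0.042, 0.31, 0.09, 0, 0, 0, 0, -0.042, 0.31, 0.09, 0, 0, 0, 0, -0.042, 0.31, 0.09, 0, 0, 0, 0, -0.042, 0.31, 0.09, 0, 0, 0, 0, -0.042, 0.31],
)

```text
time_s: 5.2
eef_pos: [0.628, -0.1903, 0.1264]
ee_rot: [[0.676, 0.737, -0.0], [0.737, -0.676, 0.0], [-0.0, -0.0, -1.0]]
contact_force: [-0.6, -0.6, -0.7]
gripper_width: 0.0281
```

```bash
python3 - <<'E'
from h import *
o=observe();print(o["eef_pos"],o["gripper_width"],o["contact_force"],np.degrees(np.arctan2(o["ee_rot"][1,0],o["ee_rot"][0,0])))
C=np.array([.5677,-.132]); 
d=o["eef_pos"][:2]-C;a0=np.degrees(np.arctan2(d[1],d[0]));print(np.linalg.norm(d),a0)
w=[]
n=12
for k in range(1,n+1):
    a=a0+(-14.3-a0)*k/n; w.append((list(C+.0845*np.array([np.cos(np.radians(a)),np.sin(np.radians(a))]))+[.127],a+90,1))
plan(w,.31)
cv2.imwrite("pics/t2.png",get_image("top")[:,:,::-1])
E
```

```text
[ 0.628009   -0.19033278  0.12637546] 0.02812344876734482 [-0.57263772 -0.61024494 -0.68405244] 47.48327123921522
0.08390404177282909 -44.04571227003357
0.091, 0.015, -0.016, -0, 0, -0.016, 0.31, 0.091, -0.002, 0, 0, 0, -0.041, 0.31, 0.091, -0.002, 0, 0, 0, -0.041, 0.31, 0.091, -0.002, 0, 0, 0, -0.041, 0.31, 0.091, -0.002, 0, 0, 0, -0.041, 0.31, 0.091, -0.002, 0, 0, 0, -0.041, 0.31, 0.091, -0.002, 0, 0, 0, -0.041, 0.31, 0.091, -0.002, 0, 0, 0, -0.041, 0.31 

0.091, -0.002, 0, 0, 0, -0.041, 0.31, 0.091, -0.002, 0, 0, 0, -0.041, 0.31, 0.091, -0.002, 0, 0, 0, -0.041, 0.31, 0.091, -0.002, 0, 0, 0, -0.041, 0.31
```

View pics/t2.png

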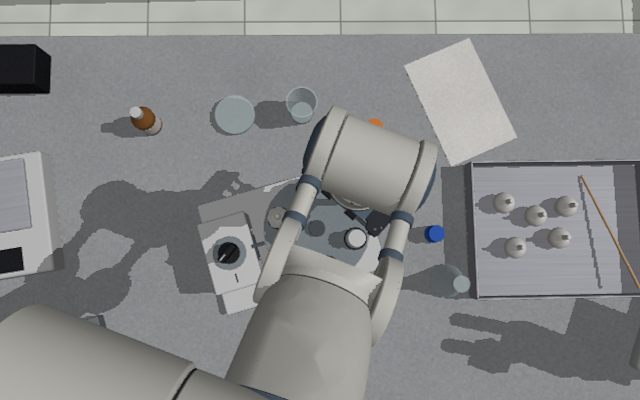

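The arm hides most of the carousel, but the garlic's nest has moved to about (278,216), towards the window. I'll carry on with the other half.

jog_arm(
  steps=[0.09, 0.01, 0, 0, 0, -0.016, 0.31, 0.09, 0, 0, 0, 0, -0.041, 0.31, 0.09, 0, 0, 0, 0, -0.041, 0.31, 0.09, 0, 0, 0, 0, -0.041, 0.31, 0.09, 0, 0, 0, 0, -0.041, 0.31, 0.09, 0, 0, 0, 0, -0.041, 0.31, 0.09, 0, 0, 0, 0, -0.041, 0.31, 0.09, 0, 0, 0, 0, -0.041, 0.31],
)

```text
time_s: 6.25
eef_pos: [0.645, -0.1669, 0.1263]
ee_rot: [[0.413, 0.911, -0.0], [0.911, -0.413, 0.0], [0.0, -0.0, -1.0]]
contact_force: [0.1, 1.9, -0.3]
gripper_width: 0.0283
```

jog_arm(
  steps=[0.09, 0, 0, 0, 0, -0.041, 0.31, 0.09, 0, 0, 0, 0, -0.041, 0.31, 0.09, 0, 0, 0, 0, -0.041, 0.31, 0.09, 0, 0, 0, 0, -0.041, 0.31, 0, 0, 0, 0, 0, 0, 0.31, 0, 0, 0, 0, 0, 0, 0.31],
)

```text
time_s: 7.0
eef_pos: [0.65, -0.1539, 0.1264]
ee_rot: [[0.254, 0.967, 0.0], [0.967, -0.254, -0.0], [-0.0, 0.0, -1.0]]
contact_force: [0.1, -0.8, 0.4]
gripper_width: 0.0281
```

```bash
python3 - <<'E'
from h import *
o=observe();print(o["eef_pos"],o["gripper_width"],o["contact_force"],np.degrees(np.arctan2(o["ee_rot"][1,0],o["ee_rot"][0,0])))
C=np.array([.5677,-.132]); 
d=o["eef_pos"][:2]-C;a0=np.degrees(np.arctan2(d[1],d[0]));print(np.linalg.norm(d),a0)
cv2.imwrite("pics/w3.png",get_image("wrist")[:,:,::-1])
E
```

```text
[ 0.64997278 -0.15394764  0.12641309] 0.028065088471938126 [ 0.06358687 -0.83184313  0.41135426] 75.3033174277144
0.0851499237827591 -14.936768401118576
```

View pics/w3.png

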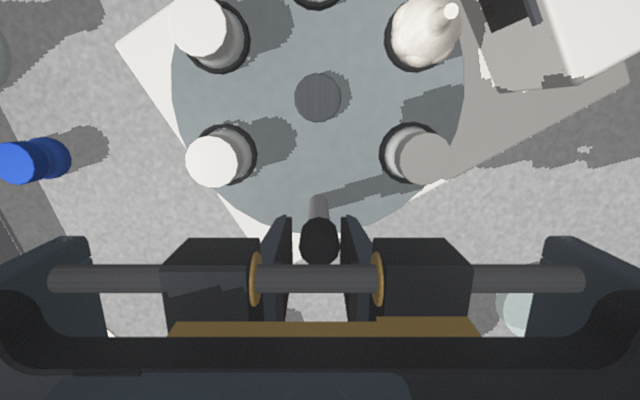

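The wrist view shows the handle at (319,240), free between the jaws with almost no force on it, and the garlic at (425,32) in front of the window. I'll open the jaws and rise.

jog_arm(
  steps=[0, 0, 0, 0, 0, 0, 0.8, 0, 0, 0, 0, 0, 0, 0.8, 0, 0, 0, 0, 0, 0, 0.8, 0, 0, -0.5, 0, 0, 0, 0.8, 0, 0, -0.6, 0, 0, 0, 0.8, 0, 0, -0.6, 0, 0, 0, 0.8, 0, 0, -0.6, 0, 0, 0, 0.8],
)

```text
time_s: 7.92
eef_pos: [0.6499, -0.1539, 0.2192]
ee_rot: [[0.253, 0.968, -0.0], [0.968, -0.253, -0.0], [-0.0, -0.0, -1.0]]
contact_force: [0.7, -0.6, 0.7]
gripper_width: 0.0731
```

```bash
python3 - <<'E'
from h import *
o=observe();print(o["eef_pos"],o["gripper_width"])
plan([([.50,.045,.215],44,8)],.8)
E
```

```text
[ 0.64987878 -0.1538555   0.21921698] 0.07313978100693128
0.483, -0.61, 0.013, -0, 0, 0.065, 0.8, 0.44, -0.642, 0.013, -0, 0, 0.065, 0.8, 0.395, -0.67, 0.013, -0, 0, 0.065, 0.8, 0.348, -0.696, 0.013, -0, 0, 0.065, 0.8, 0.3, -0.718, 0.013, -0, 0, 0.065, 0.8, 0.25, -0.737, 0.013, -0, 0, 0.065, 0.8, 0.199, -0.752, 0.013, -0, 0, 0.065, 0.8, 0.147, -0.764, 0.013, -0, 0, 0.065, 0.8
```

```bash
python3 - <<'E'
from h import *
plan([([.517,.045,.22],44,8)],.8)
E
```

```text
0.496, -0.559, -0.002, -0, 0, 0.065, 0.8, 0.457, -0.591, -0.002, -0, 0, 0.065, 0.8, 0.415, -0.621, -0.002, -0, 0, 0.065, 0.8, 0.372, -0.648, -0.002, -0, 0, 0.065, 0.8, 0.327, -0.672, -0.002, -0, 0, 0.065, 0.8, 0.28, -0.693, -0.002, -0, 0, 0.065, 0.8, 0.232, -0.71, -0.002, -0, 0, 0.065, 0.8, 0.183, -0.725, -0.002, -0, 0, 0.065, 0.8
```

jog_arm(
  steps=[0.496, -0.56, 0, 0, 0, 0.065, 0.8, 0.457, -0.59, 0, 0, 0, 0.065, 0.8, 0.415, -0.62, 0, 0, 0, 0.065, 0.8, 0.372, -0.65, 0, 0, 0, 0.065, 0.8, 0.327, -0.67, 0, 0, 0, 0.065, 0.8, 0.28, -0.69, 0, 0, 0, 0.065, 0.8, 0.232, -0.71, 0, 0, 0, 0.065, 0.8, 0.183, -0.725, 0, 0, 0, 0.065, 0.8],
)

```text
time_s: 8.93
eef_pos: [0.5164, 0.0454, 0.2186]
ee_rot: [[0.719, 0.695, 0.0], [0.695, -0.719, 0.0], [0.0, 0.0, -1.0]]
contact_force: [0.3, 0.1, -0.1]
gripper_width: 0.0728
```

```bash
python3 - <<'E'
from h import *
P=camera_params("wrist");o=observe();im=get_image("wrist")[:,:,::-1]
print(o["eef_pos"],np.degrees(np.arctan2(o["ee_rot"][1,0],o["ee_rot"][0,0])))
cv2.imwrite("pics/w4.png",im); np.save("w4.npy",P,allow_pickle=True)
for X in ([.5177,.0455,.149],):
    u=P["K"]@(P["R"]@np.array(X)+P["t"]);print(u[:2]/u[2])
E
```

```text
[0.51642169 0.0454078  0.21855855] 44.02579587656647
[317.29584248 206.91018716]
```

View pics/w4.png

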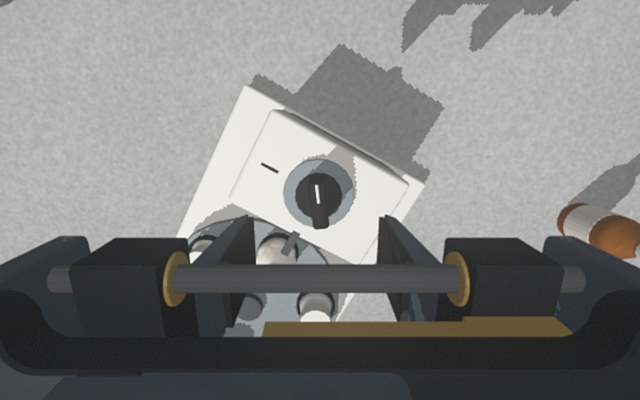

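```bash
python3 - <<'E'
from h import *
P=np.load("w4.npy",allow_pickle=True).item();im=cv2.imread("pics/w4.png")
g=im[170:235,295:345].max(2)
n,l,s,c=cv2.connectedComponentsWithStats((g[8:45,10:36]>110).astype(np.uint8))
print(s,c+[305,178])
i=[k for k in range(1,n) if 20<s[k,4]<200]
for k in i:
    ys,xs=np.where(l==k); pts=np.column_stack([xs+305,ys+178]).astype(np.float32)
    vx,vy,x0,y0=cv2.fitLine(pts,2,0,.01,.01).ravel(); t=(pts-[x0,y0])@[vx,vy]
    A,B=[onplane("w",(x0+vx*q,y0+vy*q),.149,P) for q in(t.min(),t.max())]; print(A,B,np.degrees(np.arctan2(*(B-A)[[1,0]])))
cv2.imwrite("pics/z4.png",cv2.resize(im[160:240,270:370],(750,600),interpolation=cv2.INTER_CUBIC))
E
```

```text
[[  0   0  26  37 890]
 [ 10   6   5  20  72]] [[317.53820225 196.18089888]
 [317.02777778 193.76388889]]
[0.5034717  0.05867635 0.149     ] [0.5158348  0.04824838 0.149     ] -40.1468173343058
```

View pics/z4.png

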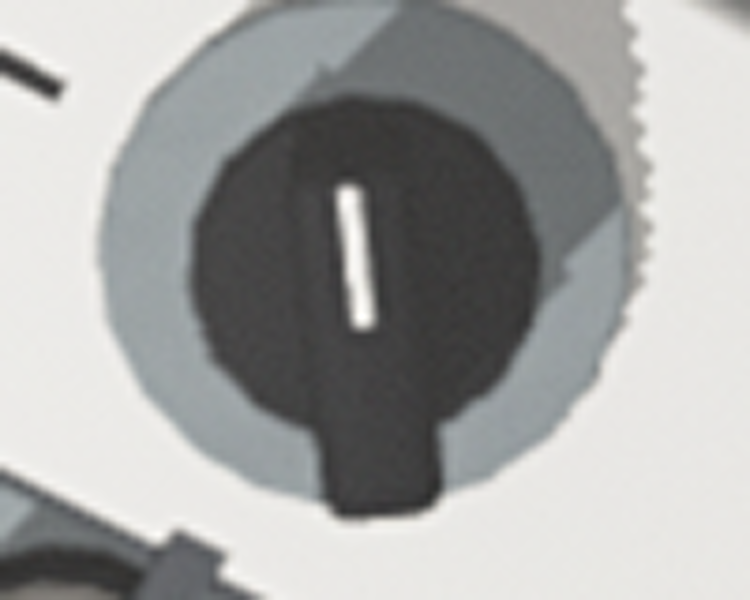

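The knob's white line, near (317,194), lies at 139.9° in the world, about 56° clockwise of zero. The knob centre agrees with the plan to within 1 mm.

```bash
python3 - <<'E'
from h import *
plan([([.5177,.0458,.20],49.9,2),([.5177,.0458,.1425],49.9,3)],.5)
E
```

```text
0.014, 0.049, 0.23, -0.001, 0, -0.05, 0.5, 0.012, 0.049, 0.231, -0.001, 0, -0.05, 0.5, 0, 0, 0.479, 0, 0, 0, 0.5, 0, 0, 0.479, 0, 0, 0, 0.5, 0, 0, 0.479, 0, 0, 0, 0.5
```

```bash
python3 - <<'E'
from h import *
o=observe();print(o["eef_pos"],o["time_s"],o["joint_vel"])
plan([([.5177,.0458,.20],49.9,2),([.5177,.0458,.1425],49.9,3)],.5)
E
```

```text
[0.51419356 0.04778809 0.21844611] 8.975 [-2.35635399  1.31104384 -2.39334522 -0.27080651  0.94414482 -9.18741173]
0.014, 0.049, 0.23, -0.001, 0, -0.05, 0.5, 0.012, 0.049, 0.231, -0.001, 0, -0.05, 0.5, 0, 0, 0.479, 0, 0, 0, 0.5, 0, 0, 0.479, 0, 0, 0, 0.5, 0, 0, 0.479, 0, 0, 0, 0.5
```

jog_arm(
  steps=[0, 0, 0, 0, 0, 0, 0.5, 0, 0, 0, 0, 0, 0, 0.5],
)

```text
time_s: 9.22
eef_pos: [0.5176, 0.0442, 0.2185]
ee_rot: [[0.717, 0.697, 0.001], [0.697, -0.717, -0.0], [0.0, 0.0, -1.0]]
contact_force: [0.5, 0.2, -0.3]
gripper_width: 0.0562
```

```bash
python3 - <<'E'
from h import *
o=observe();print(o["eef_pos"],o["time_s"])
plan([([.5177,.0458,.20],49.9,2),([.5177,.0458,.1425],49.9,3)],.5)
E
```

```text
[0.51757716 0.04416369 0.21850794] 9.225
0.015, -0.014, 0.231, 0, -0, -0.048, 0.5, 0.016, -0.013, 0.231, 0, -0, -0.048, 0.5, 0, 0, 0.479, 0, 0, 0, 0.5, 0, 0, 0.479, 0, 0, 0, 0.5, 0, 0, 0.479, 0, 0, 0, 0.5
```

jog_arm(
  steps=[0.015, -0.014, 0.23, 0, 0, -0.048, 0.5, 0.016, -0.014, 0.23, 0, 0, -0.048, 0.5, 0, 0, 0.48, 0, 0, 0, 0.5, 0, 0, 0.48, 0, 0, 0, 0.5, 0, 0, 0.48, 0, 0, 0, 0.5, 0, 0, 0, 0, 0, 0, 0.5],
)

```text
time_s: 9.98
eef_pos: [0.5167, 0.0457, 0.1414]
ee_rot: [[0.644, 0.765, -0.002], [0.765, -0.644, -0.0], [-0.001, -0.002, -1.0]]
contact_force: [0.1, -0.0, -0.2]
gripper_width: 0.0454
```

jog_arm(
  steps=[0, 0, 0, 0, 0, 0, 0, 0, 0, 0, 0, 0, 0, 0, 0, 0, 0, 0, 0, 0, 0, 0, 0, 0, 0, 0, 0, 0],
)

```text
time_s: 10.48
eef_pos: [0.5178, 0.0468, 0.1429]
ee_rot: [[0.644, 0.765, 0.002], [0.765, -0.644, 0.001], [0.002, 0.001, -1.0]]
contact_force: [2.4, 3.9, 3.2]
gripper_width: 0.0134
```

jog_arm(
  steps=[0, 0, 0, 0, 0, -0.05, 0, 0, 0, 0, 0, 0, -0.1, 0, 0, 0, 0, 0, 0, -0.1, 0, 0, 0, 0, 0, 0, -0.1, 0, 0, 0, 0, 0, 0, -0.1, 0, 0, 0, 0, 0, 0, -0.1, 0, 0, 0, 0, 0, 0, -0.1, 0, 0, 0, 0, 0, 0, -0.1, 0],
)

```text
time_s: 11.48
eef_pos: [0.5178, 0.0467, 0.1429]
ee_rot: [[-0.089, 0.996, 0.002], [0.996, 0.089, 0.0], [0.0, 0.002, -1.0]]
contact_force: [1.7, 2.4, 1.4]
gripper_width: 0.0134
```

```bash
python3 - <<'E'
from h import *
o=observe();print(o["eef_pos"],np.degrees(np.arctan2(o["ee_rot"][1,0],o["ee_rot"][0,0])),o["contact_force"],o["ft_torque"],o["gripper_width"])
E
```

```text
[0.51776124 0.0466796  0.14290518] 95.12041729837993 [1.71752744 2.44739314 1.41347154] [ 0.61431513 -0.50681568 -0.04204467] 0.013370730521408046
```

jog_arm(
  steps=[0, 0, 0, 0, 0, -0.08, 0, 0, 0, 0, 0, 0, -0.07, 0, 0, 0, 0, 0, 0, 0, 0],
)

```text
time_s: 11.85
eef_pos: [0.5178, 0.0466, 0.1429]
ee_rot: [[-0.24, 0.971, 0.002], [0.971, 0.24, 0.0], [-0.0, 0.002, -1.0]]
contact_force: [2.4, 2.9, 3.6]
gripper_width: 0.0134
```

```bash
python3 - <<'E'
from h import *
o=observe();print(o["eef_pos"],np.degrees(np.arctan2(o["ee_rot"][1,0],o["ee_rot"][0,0])),o["contact_force"],o["ft_torque"],o["gripper_width"])
E
```

```text
[0.51776017 0.0465973  0.14289302] 103.90568284913577 [2.44301843 2.93731499 3.58877325] [ 0.72045978 -0.66032452 -0.00438148] 0.013428587788266411
```

jog_arm(
  steps=[0, 0, 0, 0, 0, -0.03, 0, 0, 0, 0, 0, 0, 0, 0],
)

```text
time_s: 12.1
eef_pos: [0.5178, 0.0466, 0.1429]
ee_rot: [[-0.271, 0.963, 0.002], [0.963, 0.271, 0.0], [-0.0, 0.002, -1.0]]
contact_force: [3.5, 4.5, 5.0]
gripper_width: 0.0131
```

```bash
python3 - <<'E'
from h import *
o=observe();print(o["eef_pos"],np.degrees(np.arctan2(o["ee_rot"][1,0],o["ee_rot"][0,0])),o["contact_force"],o["ft_torque"],o["gripper_width"])
E
```

```text
[0.51775982 0.04659291 0.14288419] 105.7134045119498 [3.46881801 4.51604073 5.03694267] [ 0.91132859 -0.68958683 -0.08166832] 0.013095507071577386
```

jog_arm(
  steps=[0, 0, 0, 0, 0, -0.03, 0, 0, 0, 0, 0, 0, -0.02, 0, 0, 0, 0, 0, 0, 0, 0],
)

```text
time_s: 12.48
eef_pos: [0.5178, 0.0466, 0.1429]
ee_rot: [[-0.32, 0.947, 0.002], [0.947, 0.32, 0.001], [0.0, 0.002, -1.0]]
contact_force: [2.9, 4.6, 7.0]
gripper_width: 0.0135
```

```bash
python3 - <<'E'
from h import *
o=observe();print(o["eef_pos"],np.degrees(np.arctan2(o["ee_rot"][1,0],o["ee_rot"][0,0])),o["contact_force"],o["ft_torque"],o["gripper_width"])
E
```

```text
[0.51779042 0.04658207 0.14289583] 108.65998694077805 [2.88122472 4.59802541 7.03266733] [ 0.87567738 -0.66787358 -0.83583507] 0.013521319526423617
```

The torque rose to 0.84 N m, so the knob is at its stop. I'll release it and move up and clear for a look.

jog_arm(
  steps=[0, 0, 0, 0, 0, 0.03, 0.5, 0, 0, 0, 0, 0, 0, 0.5, 0, 0, 0, 0, 0, 0, 0.5, 0, 0, -0.5, 0, 0, 0, 0.5, 0, 0, -0.6, 0, 0, 0, 0.5, 0, 0, -0.6, 0, 0, 0, 0.5, 0, 0, -0.6, 0, 0, 0, 0.5, 0, 0, 0, 0, 0, 0, 0.5],
)

```text
time_s: 13.48
eef_pos: [0.5178, 0.0463, 0.2357]
ee_rot: [[-0.291, 0.957, 0.003], [0.957, 0.291, -0.0], [-0.001, 0.003, -1.0]]
contact_force: [-0.5, -0.4, -0.5]
gripper_width: 0.0458
```

```bash
python3 - <<'E'
from h import *
o=observe();print(o["eef_pos"])
cv2.imwrite("pics/w5.png",get_image("wrist")[:,:,::-1])
plan([([.36,.25,.24],107,8)],.5)
E
```

```text
[0.51781662 0.0462962  0.23573031]
0.752, -0.285, -0.017, 0, 0, -0, 0.5, 0.752, -0.284, -0.017, 0, 0, -0, 0.5, 0.752, -0.284, -0.017, 0, 0, -0, 0.5, 0.752, -0.284, -0.017, 0, 0, -0, 0.5, 0.752, -0.284, -0.017, 0, 0, -0, 0.5, 0.752, -0.284, -0.017, 0, 0, -0, 0.5, 0.752, -0.284, -0.017, 0, 0, -0, 0.5, 0.752, -0.284, -0.017, 0, 0, -0, 0.5
```

View pics/w5.png

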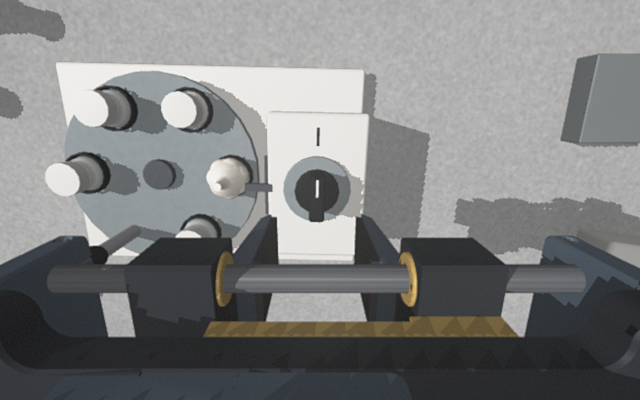

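The wrist view shows the knob's white line (317,190) aligned with the tick (318,136), and the garlic (228,178) in front of the index finger. I'll clear the arm to check with the fixed cameras.

jog_arm(
  steps=[0.75, -0.28, 0, 0, 0, 0, 0.5, 0.75, -0.28, 0, 0, 0, 0, 0.5, 0.75, -0.28, 0, 0, 0, 0, 0.5, 0.75, -0.28, 0, 0, 0, 0, 0.5, 0.75, -0.28, 0, 0, 0, 0, 0.5, 0.75, -0.28, 0, 0, 0, 0, 0.5, 0.75, -0.28, 0, 0, 0, 0, 0.5, 0.75, -0.28, 0, 0, 0, 0, 0.5],
)

```text
time_s: 14.52
eef_pos: [0.3602, 0.2503, 0.2334]
ee_rot: [[-0.291, 0.957, -0.002], [0.957, 0.291, -0.001], [-0.0, -0.002, -1.0]]
contact_force: [0.3, 0.1, 0.6]
gripper_width: 0.0454
```

jog_arm(
  steps=[0, 0, 0, 0, 0, 0, 0.5, 0, 0, 0, 0, 0, 0, 0.5, 0, 0, 0, 0, 0, 0, 0.5, 0, 0, 0, 0, 0, 0, 0.5],
)

```text
time_s: 15.02
eef_pos: [0.3618, 0.2494, 0.2343]
ee_rot: [[-0.29, 0.957, -0.0], [0.957, 0.29, -0.0], [-0.0, -0.0, -1.0]]
contact_force: [0.4, 0.3, -0.1]
gripper_width: 0.0458
```

```bash
python3 - <<'E'
from h import *
T=get_image("top")[:,:,::-1].copy();S=get_image("scene")[:,:,::-1].copy()
cv2.imwrite("pics/t6.png",T);cv2.imwrite("pics/s6.png",S)
a=cv2.resize(T[150:330,190:390],(440,396),interpolation=2); b=cv2.resize(S[145:265,260:420],(360,270),interpolation=2)
o=np.zeros((400,800,3),np.uint8);o[:396,:440]=a;o[:270,440:]=b;cv2.imwrite("pics/m6.png",o)
m=lambda t:(lambda a:a.min(2)>t)
print([(int(a),c.round(1),b) for a,c,b in blobs(T,(255,170,375,285),m(150)) if 100<a<500])
print([(int(a),c.round(1),b) for a,c,b in blobs(T,(300,170,375,285),lambda a:a.max(2)<45)])
print(T[150:330,190:390].shape,observe()["time_s"])
E
```

```text
[(207, array([268.3, 188.5]), array([255, 178,  39,  19])), (222, array([287.3, 199.3]), array([279, 191,  18,  17])), (219, array([356.1, 215.3]), array([348, 207,  17,  17])), (162, array([282.4, 239.2]), array([275, 230,  14,  20])), (223, array([347.1, 255.1]), array([339, 247,  17,  17])), (232, array([307.7, 267.2]), array([300, 259,  17,  17]))]
[(110, array([326.8, 185. ]), array([322, 179,  11,  13])), (28, array([347.6, 218.8]), array([344, 207,  13,  21])), (26, array([337.3, 254.2]), array([335, 245,   8,  21])), (12, array([304.6, 276.3]), array([300, 274,  11,   4]))]
(180, 200, 3) 15.125
```

View pics/m6.png

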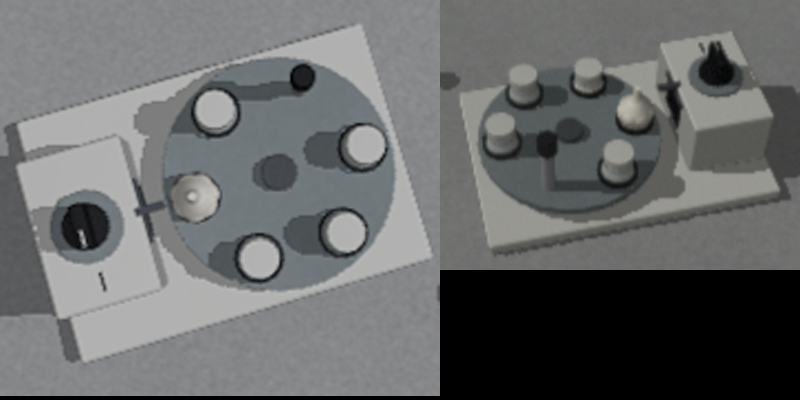

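View pics/t6.png

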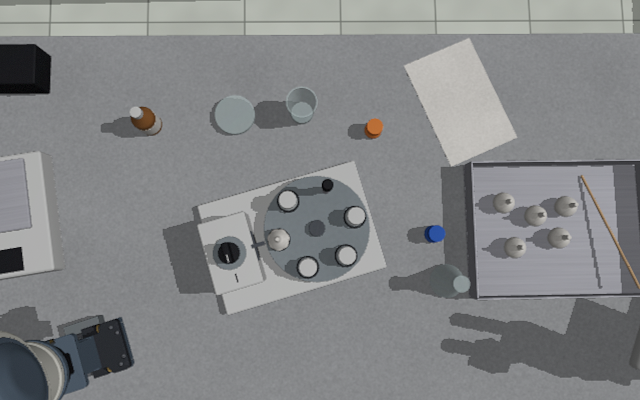

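```bash
python3 - <<'E'
from h import *
C=np.array([.5677,-.1325])
for nm,uv,z,a in [("pot_d",(287.3,199.3),.081,45.7-0),("p",(356.1,215.3),.089,285.7),("p",(347.1,255.1),.089,225.7),("p",(307.7,267.2),.089,165.7),("handle",(326.8,185),.137,345.7)]:
    d=onplane("top",uv,z)[:2]-C; print(nm,np.linalg.norm(d).round(4),(np.degrees(np.arctan2(d[1],d[0]))-a+180)%360-180)
g,e=tri([ray("top",(277.5,238.7)),ray("scene",(260+(635-440)/2.25,145+88/2.25))]);d=g[:2]-C;print("garlic tip",g,e,np.linalg.norm(d),np.degrees(np.arctan2(d[1],d[0])), "want 105.7")
T=cv2.imread("pics/t6.png")
b=blobs(T,(218,245,236,266),lambda a:a.min(2)>75);t=blobs(T,(230,270,245,288),lambda a:a.max(2)<120);print(b,t)
for x in b:
    L=onplane("top",x[1],.149)[:2]-[.5177,.0460];print("line",np.linalg.norm(L),np.degrees(np.arctan2(L[1],L[0])),"want -164.3")
E
```

```text
pot_d 0.0856 0.36844829024704495
p 0.0845 0.3055109255721504
p 0.0845 0.2879561580382983
p 0.0848 0.11667677101198137
handle 0.0834 0.9484963390003713
garlic tip [ 0.54428127 -0.05020408  0.10842324] 0.0015809384249349042 0.08556316504733963 105.88462284678737 want 105.7
[(np.int32(19), array([227.15789474, 258.10526316]), array([226, 254,   4,   9])), (np.int32(53), array([225.47169811, 263.75471698]), array([218, 259,  18,   7]))] [(np.int32(10), array([236.1, 277.4]), array([235, 274,   3,   8]))]
line 0.010735108293581989 -166.89661814556376 want -164.3
line 0.021248663377325006 177.9052372769232 want -164.3
```

```bash
python3 - <<'E'
from h import *
im=cv2.imread("pics/w5.png")
for box,f in [((305,172,330,208),lambda a:a.max(2)>110),((308,118,330,152),lambda a:a.max(2)<130)]:
    x0,y0,x1,y1=box;m=f(im[y0:y1,x0:x1]).astype(np.uint8);n,l,s,c=cv2.connectedComponentsWithStats(m)
    for k in range(1,n):
        if 15<s[k,4]<200:
            ys,xs=np.where(l==k);v=cv2.fitLine(np.column_stack([xs,ys]).astype(np.float32),2,0,.01,.01).ravel()
            print(s[k],c[k]+[x0,y0],np.degrees(np.arctan(v[0]/v[1])))
E
```

```text
[10  8  4 18 58] [316.86206897 188.98275862] -1.8760045
[ 9 10  3 18 37] [317.54054054 136.2972973 ] -0.6192907
```

The white line is parallel to the tick to about 1.3° (0.02 rad) and the carousel is within 0.4° of its detent. I'll hand the job in.

```bash
python3 -c "
from rig import *
print(finish_job())"
```

```text
the job is handed in; nothing more can be done
None
```

I turned the carousel one detent anticlockwise (+60°) by its handle, with the jaws only loosely around it. I then gripped the reader's knob and turned it anticlockwise until the torque rose to 0.84 N m at its stop. I released it, moved clear and handed the job in just after 15 s; no verdict was reported.

- **Carousel:** the four pot caps put it within 0.4° of the +60° detent. The less exact handle reading gave 0.9°.
- **Garlic:** its stem tip is 85.6 mm from the axis at 105.9° (wanted 85 mm, 105.7°), so under 1 mm off. The tip's height of 108 mm agrees with it standing in its nest.
- **Knob:** the wrist view shows the white line parallel to the tick within 1.3° (0.02 rad). The coarser top view gave 2.6° (0.045 rad), so the two disagree slightly, but both are inside the 0.10 rad limit.
- **Samples and flask:** in the top view all five samples stand in their nests, and by eye the flask has not moved (I did not measure it). The arm stands well clear of everything.

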